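Load a tablet canister into the feeder and lock the pusher against it

ROBOT

A 7-joint arm with a two-finger parallel gripper is mounted at the origin on the work surface; the furniture and walls round the work are solid. World frame = base frame: x ahead of the robot, y to its left, z up, the work surface at z = 0. Lengths are in mm, angles in rad, forces in N, time in s.
With the tool pointing down it reaches from about 400 to 850 mm from the base axis. Payload 4.5 kg.
Tool frame: the origin (TCP) lies at the centre of the arm's flange, where the gripper is bolted on; the fingertips stand 166 mm ahead of it and the grasp point (between the pads) lies 147 mm ahead of it (ctrl.hold_point_z is the distance from the TCP to the grasp point, in mm); z points along the fingers, y is the line along which they close (so a half turn about z gives the same grasp; the last joint's range is limited). The gripper opens to 88 mm and grips with 3 to 60 N. Pads are 18 mm wide; open, the fingers measure 123 mm over their backs; the gripper's body (75 mm by 187 mm) begins 45 mm behind the grasp point.
Start: joints at [-1.104, 0.689, -0.195, 1.565, 0.157, 0.902, -0.215], TCP at [262.115, 567.392, 404.743] pointing down, gripper open.
Joint ranges: [-3.01, 3.01], [-0.46, 2.08], [-1.47, 1.51], [0.13, 2.56], [-1, 4.14], [0.04, 2.09], [-2.66, 2.66]. Speed limits (rad/s): [2.57, 2.57, 3.14, 3.14, 3.14, 3.14, 3.14].

INTERFACE

Orientations are given as a 3x3 rotation matrix whose columns are the frame's x, y, z axes.
In Python, from plant import ctrl, optics, sensors gives the robot as it stands (ctrl), with the cameras (optics) and the readings (sensors).
- The arm moves only by the shell command python3 drive.py [FORCE], which reads ROWS from standard input. ROWS is one flat JSON list of numbers that holds 1 to 10 rows one after another, with no inner brackets; each row has 7 numbers: the opening from 0.0 (shut) to 1.0 (fully open), then dx, dy, dz in normalised numbers (1 is 500 mm), then a rotation vector rx, ry, rz in normalised numbers (1 is 360 degrees); each row shifts and turns the commanded pose from where the row before left it, along the tool's axes as they then stand; what a row does not reach is not made up. A row lasts 1/12 s, in which the tool goes at most 41.7 mm and 0.125 rad, less where a joint would pass 70% of its speed; a pose out of reach is approached as far as the arm can. The fingers move at their own pace and stop on an object; FORCE is the grip in N (left out, the last holds). Time passes only in rows, so rows that do not move let the fingers close. It prints the time, the measured TCP pose, the force, the opening and the grip force at its end. Shift and turn numbers lie between -1 and 1, and a call with a number outside is refused. Input that does not fit is refused with a message, and nothing moves.
- sensors.get_state(): the state, without advancing time (a new reading comes with each control period).
- optics.read_camera(name): name is "scene" or "top" or "wrist"; returns (picture, depth): 400x640x3 uint8, red, green, blue; 400x640 float32, mm along the optical axis (not along the pixel's ray), 0 where there is no reading.
- optics.camera_info(name): a dict with "K" (3x3 intrinsics, pixels), "dist" ([k1, k2, p1, p2, k3] as OpenCV has them; the pictures are not rectified), "rvec" (rotation vector, rad) and "tvec" (3), from world to camera coordinates, as OpenCV has them; the wrist camera has in their place "T_tool_cam" (4x4, takes a point from camera to tool coordinates, whose origin is the TCP and whose axes are the flange's). Camera axes: x right, y down, z forward; pixel columns grow to the right and rows downward; lengths in mm; the calibration is good to about 2 mm. A picture is of the moment at which its call begins: read the wrist's pose just before it. camera_info takes no time and is no camera call.
- ctrl.finish_job(): hands the job in; it is judged then, once.
The state is a dict: "time_s": time; "joint_pos": joint angles; "qvel": joint speeds; "joint_efforts": joint torques, N m; "position": TCP position; "ee_rot": TCP orientation; "force": force on the tool from outside, world axes, zero at the start; "moment": the same for the moment, N m; "opening": opening from 0.0 (shut) to 1.0 (fully open); "grip_force": force on a finger pad.
Only numpy, scipy, OpenCV 4.12 (cv2) and the standard library are available. Lean on these libraries where they do the work, as an engineer would, in place of code of your own. Each camera call takes 0.05 s, during which the arm holds its last target. There are 200 camera calls.

TASK

Get the tablet canister out of its storage bay, stand it on the table, let go and take it again by its other two sides (the feeder's cheeks will cover the sides that the bay leaves free), and lower it upright, without dropping it, into the feeder's channel between the two cheeks. Then squeeze the lock tab against the grip post and, keeping it squeezed, slide the pusher until the canister is pressed home against the end stop; let the tab spring out so that the pusher stays locked there. Keep the canister upright throughout, and leave the vial, the amber bottle and the ointment jar where they stand.

Things in the scene. Friction and masses are not known exactly. Their poses are not given: they have to be found in the camera images.
- canister: white plastic tablet canister, an upright box 44 mm (its x) by 54 mm (its y) by 76 mm high, 0.14 to 0.28 kg, with a grey line round it near the top and a paper label on one 54 mm wide face. Origin at the centre of its underside, z up. A half turn makes no difference. It starts standing in the bay, axes parallel to the bay's within 0.03 rad.
- bay: grey storage bay fixed to the table: floor 6 mm thick, two upright walls on its +y and -y sides (50 mm along x), inner faces 31 mm from its centre, outer 38 mm, tops 94 mm above the table; open along x and above. Origin on the table under its centre. The canister's 54 mm length is between the walls: only its two faces looking along x, 44 mm apart, can be gripped here.
- feeder: bright steel feeder fixed to the table; base 350 mm along its x (-180 to +170 mm), 96 mm along y; floor 8 mm above the table. Origin on the table, z up, x along the channel towards the end stop. Channel from x = 5 to 155 mm between grey cheeks, inner faces 24 mm off the centre line, outer 32; above 88 mm height they flare out (to 40 mm off) as a lead-in, up to 106 mm.
- load_point (a point): on the channel floor and centre line, feeder x = 84 mm, axes as the feeder's: a good place to lower the canister's origin, with room for a finger to the stop and to the pusher. The canister goes in with its y along the channel (44 mm across, 2 mm play each side), held by its faces 54 mm apart with the fingers between the cheeks; its top is then 84 mm above the table.
- stop_foot (a point): foot of the end stop's face, on the channel floor (8 mm above the table) and centre line, feeder x = 155 mm, axes as the feeder's. The stop is a plate 64 mm wide, 68 mm high above the table. Pushed home, the canister's centre is 27 mm before this point (feeder x = 128 mm).
- pusher (a joint): position of the pusher along the feeder's x in m, 0 (drawn back, where it starts) to 0.110. Its dark pushing face (42 mm wide, 11 to 61 mm above the table) stands at feeder x = this value; at 0.101 it presses the canister against the stop. About 2 N slide it when the tab is squeezed; otherwise a toothed rail blocks it, with 1.5 mm play either way.
- lock_tab (a joint): how far the lock tab is squeezed in, in m: 0 sprung out and locked (its pawl stands between teeth of the rail), 0.008 fully squeezed; free to slide from 0.006 on. The pawl fits a gap every 10.1 mm of travel (0, 0.0101, ... 0.101 m); the last is where the canister is pressed home. Spring 6 N at 0, 10 N fully in. It moves along the feeder's -y towards the post.
- pusher_grip (a point): pinch point on the pusher, 146 mm behind its face, 68 mm above the table, axes as the feeder's. Two upright plates 36 mm along x, tops 84 mm above the table: fixed dark post, outer face 22 mm off on the -y side; steel lock tab on the +y side, outer face 30 mm off when out, 22 when squeezed. Pinch both along y from above, 20 to 30 N, centred here. Guide rails beside are 24 mm high.
- vial: bystander: white-capped tablet vial, 43 mm across, 78 mm high, standing. Origin at the centre of its underside.
- amber_bottle: bystander: amber bottle with black cap, 36 mm across, 79 mm high, standing. Origin at the centre of its underside.
- jar: bystander: low ointment jar with white lid, 55 mm across, 40 mm high. Origin at the centre of its underside.

How it is judged:
By the outcome, as a careful person would: the job done as asked, in the order asked, and still so for the second after the job is handed in, with the robot touching nothing.
It also fails if it takes over 72 s, if anything falls off the work surface, if the arm or the gripper's body presses on something with over 40 N, if the wrist force passes 120 N, or if a joint passes its speed limit or range.

## Working session

There is one attempt and no reset: what is moved stays moved. The work goes in short steps, Python scripts to look and compute and a shell command to move; the robot and the scene stay as the last step left them, time stands still between calls to the robot, and variables do not carry over. Pictures are saved under pics/ and viewed, at most 10 in all, crops included, and the job is handed in when it is done.

```bash
ls; mkdir -p pics
python3 - <<'E'
from plant import ctrl, optics, sensors
import cv2,numpy as np
for n in ["scene","top"]:
    p,d=optics.read_camera(n); np.savez(f"pics/{n}.npz",p=p,d=d); cv2.imwrite(f"pics/{n}.png",p[:,:,::-1]); 
    i=optics.camera_info(n); print(n,i)
s=sensors.get_state(); print(s["position"],s["ee_rot"],s["opening"],s["time_s"]); print(optics.camera_info("wrist"),ctrl.hold_point_z)
E
```

```text
drive.py
pics
plant.py
scene {'K': array([[489.82476516,   0.        , 308.98711742],
       [  0.        , 489.82476516, 199.62430232],
       [  0.        ,   0.        ,   1.        ]]), 'dist': array([-0.10534736,  0.        ,  0.        ,  0.        ,  0.        ]), 'rvec': array([ 0.58741527, -2.37243492,  1.48936898]), 'tvec': array([ 446.6054262 ,  109.02065698, 1194.18420651])}
top {'K': array([[396.06583774,   0.        , 316.49764069],
       [  0.        , 396.06583774, 217.39348687],
       [  0.        ,   0.        ,   1.        ]]), 'dist': array([-0.08148989,  0.        ,  0.        ,  0.        ,  0.        ]), 'rvec': array([ 2.12389323, -2.13329359,  0.14636724]), 'tvec': array([ 123.27522953,  434.93438331, 1331.8046066 ])}
[262.03862078 567.10224374 404.03170492] [[-9.07823923e-01  4.19351152e-01 -5.80062397e-04]
 [ 4.19351545e-01  9.07822775e-01 -1.44609296e-03]
 [-7.98268921e-05 -1.55604784e-03 -9.99998786e-01]] 1.00283043472696 0.1
{'K': array([[348.80289632,   0.        , 321.62787418],
       [  0.        , 348.80289632, 200.41520797],
       [  0.        ,   0.        ,   1.        ]]), 'dist': array([-0.06072774,  0.        ,  0.        ,  0.        ,  0.        ]), 'T_tool_cam': array([[-9.43830110e-05, -9.52897919e-01, -3.03291192e-01,
         7.81782858e+01],
       [ 9.99999789e-01,  1.04940678e-04, -6.40904681e-04,
         7.45066375e-04],
       [ 6.42544320e-04, -3.03291188e-01,  9.52897708e-01,
         1.93395679e+01],
       [ 0.00000000e+00,  0.00000000e+00,  0.00000000e+00,
         1.00000000e+00]])} 147.29999999999998
```

View pics/top.png

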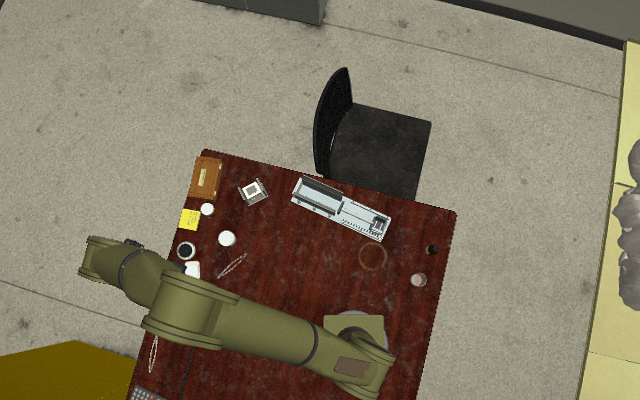

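View pics/scene.png

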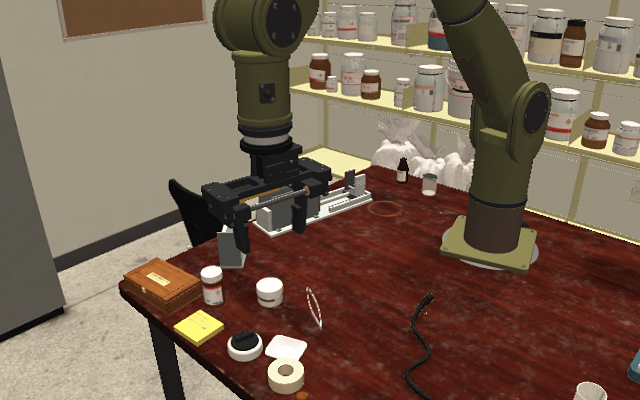

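The top view shows the bay with the canister at about (253,190). The feeder runs from the stop end near (295,190) to the pusher grip at (378,224). The vial is at (207,209), the jar at (227,239), and the amber bottle probably at (432,250). Next I'll work out coarse positions.

```bash
cat > h.py <<'E'
from plant import ctrl, optics, sensors
import cv2,numpy as np
def cam(n,s=None):
    i=optics.camera_info(n)
    if n=="wrist":
        s=s or sensors.get_state(); T=np.eye(4);T[:3,:3]=s["ee_rot"];T[:3,3]=s["position"]
        T=T@i["T_tool_cam"]
    else:
        R=cv2.Rodrigues(i["rvec"])[0];T=np.eye(4);T[:3,:3]=R.T;T[:3,3]=-R.T@i["tvec"]
    return i["K"],i["dist"],T
def onplane(C,uv,z):
    K,D,T=C
    q=cv2.undistortPoints(np.array(uv,float).reshape(-1,1,2),K,D).reshape(-1,2)
    r=np.c_[q,np.ones(len(q))]@T[:3,:3].T;o=T[:3,3]
    return o+r*((np.broadcast_to(z,len(q))-o[2])/r[:,2])[:,None]
def cloud(C,d):
    K,D,T=C;v,u=np.mgrid[:400,:640]
    q=cv2.undistortPoints(np.c_[u.ravel(),v.ravel()].astype(float).reshape(-1,1,2),K,D).reshape(-1,2)
    P=np.c_[q,np.ones(len(q))]*d.reshape(-1,1)
    return (P@T[:3,:3].T+T[:3,3]).reshape(400,640,3)
def proj(C,X):
    K,D,T=C;Ti=np.linalg.inv(T)
    return cv2.projectPoints(np.array(X,float).reshape(-1,3),cv2.Rodrigues(Ti[:3,:3])[0],Ti[:3,3],K,D)[0].reshape(-1,2)
E
python3 - <<'E'
from h import *
z=np.load("pics/top.npz");C=cam("top");P=cloud(C,z["d"]);np.set_printoptions(suppress=True,precision=1)
for uv in [(253,190),(207,209),(227,239),(432,250),(419,280),(320,195),(378,222),(300,230),(292,198),(385,240),(390,210),(305,176)]:
    print(uv,P[uv[1],uv[0]], onplane(C,[uv],0)[0])
im=z["p"][140:260,180:450][:,:,::-1]
cv2.imwrite("pics/topc.png",cv2.resize(im,None,fx=2.95,fy=2.95,interpolation=cv2.INTER_CUBIC))
E
```

```text
(253, 190) [524.  336.   80.2] [542.8 351.    0. ]
(207, 209) [459.9 492.7  78.2] [474.3 516.6   0. ]
(227, 239) [361.3 429.9  40.3] [365.6 440.    0. ]
(432, 250) [ 218.9   92.2 1386.2] [ 323.1 -282.3    0. ]
(419, 280) [ 219.4 -232.1    1.5] [ 219.4 -232.5    0. ]
(320, 195) [519.5 109.2  12.9] [522.3 109.4   0. ]
(378, 222) [419.1 -91.3  29.2] [423.4 -95.2   0. ]
(300, 230) [396.4 180.5   0.7] [396.5 180.5   0. ]
(292, 198) [509.6 208.7  11.8] [512.1 209.7   0. ]
(385, 240) [ 359.4 -118.1    0.3] [ 359.4 -118.1    0. ]
(390, 210) [ 464.9 -137.8    7.4] [ 466.2 -139.1    0. ]
(305, 176) [563.8 157.7 108.1] [592.9 163.3   0. ]
```

View pics/topc.png

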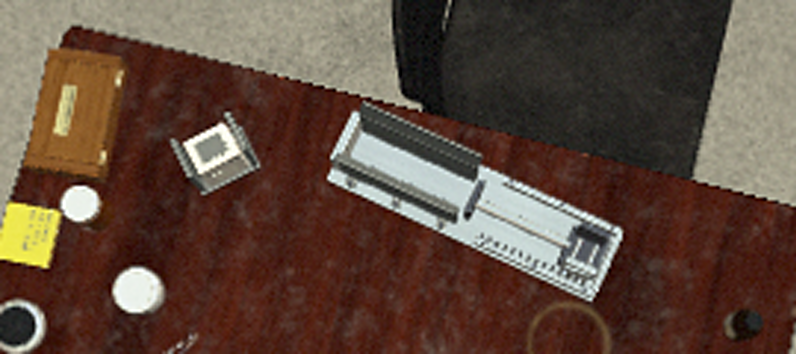

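```bash
cat >> h.py <<'E'
def tocan(p,R=None):  # world offset -> tool axes
    s=sensors.get_state();return np.array(s["ee_rot"]).T@(np.array(p,float)-s["position"])
E
python3 - <<'E'
from h import *
z=np.load("pics/top.npz");C=cam("top");P=cloud(C,z["d"])
im=z["p"]
def rect(c,r,lo,hi):
    m=(abs(P[...,0]-c[0])<r)&(abs(P[...,1]-c[1])<r)&(P[...,2]>lo)&(P[...,2]<hi)
    q=P[m];print(len(q),cv2.minAreaRect(q[:,:2].astype(np.float32)),np.median(q[:,2]))
rect((524,336),60,70,86);rect((524,336),70,88,105);rect((470,50),220,80,112);rect((470,50),220,5,112);rect((419,-91),50,70,95)
# feeder base corners at floor z=8, from crop
c=np.array([(330,183),(362,108),(622,226),(592,299)])/2.95+[180,140]
w=onplane(C,c,8);print(w.round(1),w.mean(0));
e=w[0]+w[1]-w[2]-w[3];print(np.arctan2(e[1],e[0]),np.linalg.norm(e[:2])/2)
E
```

```text
210 ((525.3872680664062, 339.9391784667969), (46.72611999511719, 69.74446868896484), 27.21876335144043) 82.13628906925703
66 ((524.962158203125, 344.0742492675781), (49.64800262451172, 75.5257797241211), 26.943681716918945) 93.77592271076401
448 ((470.1385498046875, 38.43046569824219), (318.0499572753906, 76.77752685546875), 64.94249725341797) 96.94189450007184
3108 ((468.3603210449219, 49.1153564453125), (438.1709899902344, 432.53570556640625), 89.7198715209961) 12.962540886079069
67 ((405.0954284667969, -87.33710479736328), (34.306251525878906, 53.22414779663086), 63.87631607055664) 83.24185786562066
[[ 495.8  209.4    8. ]
 [ 588.6  171.1    8. ]
 [ 441.1 -139.9    8. ]
 [ 354.  -101.7    8. ]] [469.86421216  34.70470894   8.        ]
1.135516429101262 343.01892434547426
```

Careful with the scale: shifts go in shares of 500 mm and turns go in shares of 360 degrees. That gives: -34 mm / 500 = -0.068, -23 mm / 500 = -0.046.

```bash
echo '[1, -0.068, -0.046, 0, 0, 0, 0, 1, -0.068, -0.046, 0, 0, 0, 0, 1, -0.068, -0.046, 0, 0, 0, 0, 1, -0.068, -0.046, 0, 0, 0, 0, 1, -0.068, -0.046, 0, 0, 0, 0, 1, -0.068, -0.046, 0, 0, 0, 0, 1, -0.068, -0.046, 0, 0, 0, 0, 1, -0.068, -0.046, 0, 0, 0, 0, 1, -0.068, -0.046, 0, 0, 0, 0, 1, -0.068, -0.046, 0, 0, 0, 0]' | python3 drive.py 20; echo '[1, 0, 0, 0, 0, 0, 0, 1, 0, 0, 0, 0, 0, 0, 1, 0, 0, 0, 0, 0, 0]' | python3 drive.py
python3 - <<'E'
from h import *
s=sensors.get_state();p,d=optics.read_camera("wrist");np.savez("pics/w1.npz",p=p,d=d,R=s["ee_rot"],t=s["position"]);cv2.imwrite("pics/w1.png",p[:,:,::-1])
print(np.abs(s["qvel"]).max())
E
```

```text
time_s: 0.93
position: [474.9, 214.1, 404.5]
ee_rot: [[-0.908, 0.419, -0.0], [0.419, 0.908, -0.0], [0.0, -0.0, -1.0]]
force: [0.4, 0.4, -0.1]
opening: 0.996
grip_force: 0.0
time_s: 1.18
position: [474.0, 216.3, 404.5]
ee_rot: [[-0.908, 0.419, -0.001], [0.419, 0.908, 0.001], [0.001, 0.0, -1.0]]
force: [0.2, 1.1, 0.8]
opening: 0.997
grip_force: 0.0
0.035507534935934615
```

View pics/w1.png

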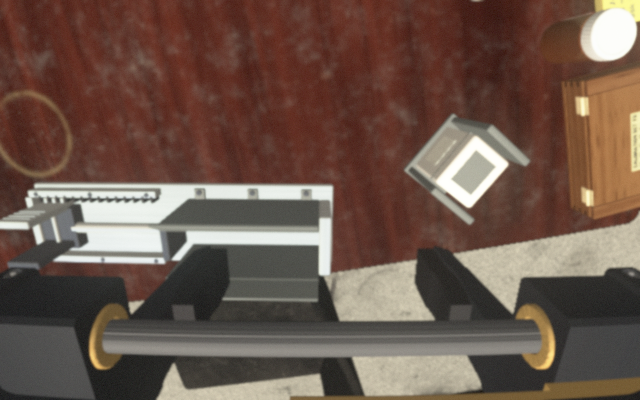

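The wrist view shows the feeder lying along the image rows. The front edge of its base runs from (33,187) to (332,186), and its stop-end corners are (332,186) and (330,275). The canister top is near (470,172) between the bay walls, with the label facing up-left, and the vial is at (605,35). Next I'll fit these from the depth data.

Run:
```python
from h import *
np.set_printoptions(suppress=True,precision=2)
z=np.load("pics/w1.npz");s=dict(ee_rot=z["R"],position=z["t"]);C=cam("wrist",s);P=cloud(C,z["d"])
w=np.array(onplane(C,[(332,186),(330,275),(33,187)],8));print("base corners",w)
e=w[0]-w[2];a=np.arctan2(e[1],e[0]);print("feeder ang",a)
def rect(c,r,lo,hi,box=None):
    m=(np.hypot(P[...,0]-c[0],P[...,1]-c[1])<r)&(P[...,2]>lo)&(P[...,2]<hi)
    if box: u0,v0,u1,v1=box; k=np.zeros_like(m);k[v0:v1,u0:u1]=1;m&=k
    q=P[m];R=cv2.minAreaRect(q[:,:2].astype(np.float32));print(len(q),R,np.median(q[:,2]));return R,m
R1,m1=rect((525,341),60,79,86,(400,100,535,230));R2,m2=rect((525,341),70,91,100,(400,100,535,230))
for m,nm in((m1,"can"),(m2,"walls")):
    v,u=np.where(m);print(nm,u.min(),u.max(),v.min(),v.max())
R3,_=rect((470,50),250,101,110,(100,170,340,310));rect((560,160),120,64,70,(280,180,345,280))
rect((410,-80),90,80,88,(0,190,110,270))
im=z["p"];cv2.imwrite("pics/w1c.png",np.hstack([cv2.resize(im[100:240,390:540,::-1],None,fx=2.6,fy=2.6,interpolation=2),cv2.resize(im[170:310,160:345,::-1],None,fx=2.1,fy=2.6,interpolation=2)]))
print("table z",np.median(P[20:90,100:350,2]))
```

```text
base corners [[ 501.09  216.47    8.  ]
 [ 602.59  168.01    8.  ]
 [ 354.4  -101.97    8.  ]]
feeder ang 1.1391192374816457
2902 ((522.1112060546875, 341.23577880859375), (49.68678283691406, 74.7586669921875), 22.77056121826172) 82.57516068589862
931 ((524.3722534179688, 344.38043212890625), (50.321224212646484, 76.64823150634766), 27.079559326171875) 94.38540146391819
can 426 517 123 206
walls 429 529 124 224
1639 ((505.32733154296875, 116.04850769042969), (148.8809051513672, 76.7619857788086), 64.83724212646484) 105.34182637184279
866 ((530.9825439453125, 171.04885864257812), (51.35034942626953, 64.24359130859375), 65.10301208496094) 68.43328967475477
523 ((404.6188049316406, -85.62171936035156), (37.24247360229492, 52.40862274169922), 63.3132438659668) 84.42946499906344
table z 0.5762170677429026
```

View pics/w1c.png

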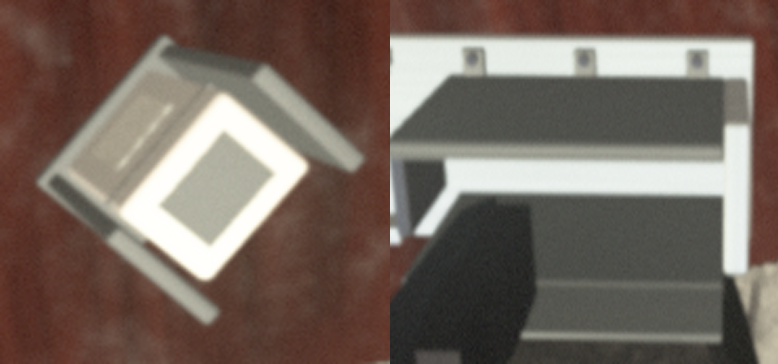

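The enlarged crop shows the canister top corners at full-image pixels of about (475,135), (509,165), (469,208) and (436,181). The cheeks and stop are clear.

Run:
```python
from h import *
np.set_printoptions(suppress=True,precision=2)
z=np.load("pics/w1.npz");s=dict(ee_rot=z["R"],position=z["t"]);C=cam("wrist",s)
im=z["p"].astype(int)
w=onplane(C,[(475.4,135.4),(509.2,164.6),(468.8,208.5),(436.2,180.8)],82);print(w,w.mean(0))
for i in range(4):
    e=w[(i+1)%4]-w[i];print(np.linalg.norm(e),np.degrees(np.arctan2(e[1],e[0])))
m=((im.min(2)>185)|((abs(im[...,0]-im[...,2])<25)&(im.min(2)>140))).astype(np.uint8);m[:,:425]=0;m[:,520:]=0;m[:125]=0;m[215:]=0
n,l,st,ce=cv2.connectedComponentsWithStats((im.min(2)>195).astype(np.uint8));k=l[140,476] or l[170,500]
best=max(range(1,n),key=lambda i:st[i,4] if 430<ce[i][0]<515 and 130<ce[i][1]<210 else 0)
v,u=np.where(l==best);q=onplane(C,np.c_[u,v],82)[:,:2].astype(np.float32);print(st[best],cv2.minAreaRect(q))
c=np.array([471.3,43.6]);a=1.1316;ux=np.array([np.cos(a),np.sin(a)])
print("load",c+84*ux,"grip",c-146*ux)
t=w.mean(0)[:2];print("tool offs to above can",np.array(s["ee_rot"]).T@np.r_[t-s["position"][:2],0])
```

```text
[[492.56 355.5   82.  ]
 [530.4  376.05  82.  ]
 [554.81 329.5   82.  ]
 [516.8  310.29  82.  ]] [523.64 342.84  82.  ]
43.05681443898239 28.49931507955401
52.557959497562294 -62.32774838179108
42.584380639463866 -153.18569690076708
51.30099902713801 118.2002211617554
[ 436  137   72   70 1717] ((523.0225830078125, 342.1553955078125), (43.14726638793945, 53.02082061767578), 28.969953536987305)
load [507.02 119.63] grip [409.22 -88.54]
tool offs to above can [  8.03 135.65   0.05]
```

In the tool's units: 34 mm / 500 = 0.068, 2 mm / 500 = 0.004, 0.107 rad / 6.2832 = 0.017.

```bash
echo '[1, 0.004, 0.068, 0, 0, 0, 0, 1, 0.004, 0.068, 0, 0, 0, 0, 1, 0.004, 0.068, 0, 0, 0, 0, 1, 0.004, 0.068, 0, 0, 0, 0, 1, 0, 0, 0, 0, 0, 0.017, 1, 0, 0, 0, 0, 0, 0.017, 1, 0, 0, 0, 0, 0, 0.017, 1, 0, 0, 0, 0, 0, 0.017, 1, 0, 0, 0, 0, 0, 0.017, 1, 0, 0, 0, 0, 0, 0.017]' | python3 drive.py; echo '[1, 0, 0, 0.06, 0, 0, 0, 1, 0, 0, 0.06, 0, 0, 0, 1, 0, 0, 0.04, 0, 0, 0, 1, 0, 0, 0, 0, 0, 0, 1, 0, 0, 0, 0, 0, 0]' | python3 drive.py
python3 - <<'E'
from h import *
s=sensors.get_state();p,d=optics.read_camera("wrist");np.savez("pics/w2.npz",p=p,d=d,R=s["ee_rot"],t=s["position"]);cv2.imwrite("pics/w2.png",p[:,:,::-1])
R=s["ee_rot"];print(np.degrees(np.arctan2(R[1,1],R[0,1])),tocan([523.3,342.5,213.3]))
E
```

```text
time_s: 2.07
position: [522.3, 345.3, 404.5]
ee_rot: [[-0.475, 0.88, -0.001], [0.88, 0.475, 0.001], [0.001, -0.001, -1.0]]
force: [-0.3, -0.2, 0.8]
opening: 0.999
grip_force: 0.0
time_s: 2.48
position: [522.6, 344.5, 324.0]
ee_rot: [[-0.479, 0.878, -0.002], [0.878, 0.479, -0.001], [0.001, -0.002, -1.0]]
force: [-0.0, 0.9, 0.4]
opening: 1.002
grip_force: 0.0
28.600586733989264 [ -1.7223239   -1.13899538 112.06775836]
```

View pics/w2.png

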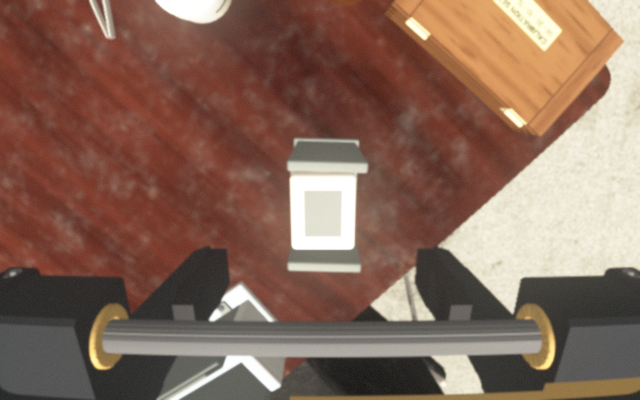

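The canister's top spans u 290–357 and v 174–249, between the walls and almost square to the image.

Run:
```python
from h import *
np.set_printoptions(suppress=True,precision=2)
z=np.load("pics/w2.npz");s=dict(ee_rot=z["R"],position=z["t"]);C=cam("wrist",s);im=z["p"].astype(int)
n,l,st,ce=cv2.connectedComponentsWithStats((im.min(2)>190).astype(np.uint8))
k=l[240,324];v,u=np.where(l==k);q=onplane(C,np.c_[u,v],82)[:,:2].astype(np.float32)
r=cv2.minAreaRect(q);print(st[k],r)
print(tocan([*r[0],213.3]))
P=cloud(C,z["d"]);print(np.median(P[200:225,310:335,2]))
```

```text
[ 290  175   66   75 4808] ((523.6475219726562, 343.11419677734375), (43.85504913330078, 53.29481887817383), 28.668317794799805)
[ -1.35  -0.54 112.07]
83.22934051681065
```

In the tool's units: 28 mm / 500 = 0.056, -1.3 mm / 500 = -0.0026.

```bash
echo '[1, -0.0026, -0.001, 0.056, 0, 0, 0, 1, 0, 0, 0.056, 0, 0, 0, 1, 0, 0, 0.056, 0, 0, 0, 1, 0, 0, 0.036, 0, 0, 0, 1, 0, 0, 0.02, 0, 0, 0, 1, 0, 0, 0, 0, 0, 0]' | python3 drive.py && echo '[0, 0, 0, 0, 0, 0, 0, 0, 0, 0, 0, 0, 0, 0, 0, 0, 0, 0, 0, 0, 0, 0, 0, 0, 0, 0, 0, 0, 0, 0, 0, 0, 0, 0, 0, 0, 0, 0, 0, 0, 0, 0, 0, 0, 0, 0, 0, 0, 0, 0, 0, 0, 0, 0, 0, 0, 0, 0, 0, 0, 0, 0, 0]' | python3 drive.py 25
```

```text
time_s: 3.03
position: [524.0, 342.0, 212.2]
ee_rot: [[-0.477, 0.879, -0.001], [0.879, 0.477, -0.0], [0.0, -0.001, -1.0]]
force: [-0.3, -0.6, 1.0]
opening: 0.998
grip_force: 0.0
time_s: 3.78
position: [524.3, 341.5, 213.0]
ee_rot: [[-0.476, 0.879, 0.0], [0.879, 0.476, 0.0], [0.0, 0.0, -1.0]]
force: [-0.3, -0.1, 2.6]
opening: 0.5
grip_force: 25.0
```

In the tool's units: -20 mm / 500 = -0.04, -16 mm / 500 = -0.032.

```bash
echo '[0, 0, 0, -0.016, 0, 0, 0, 0, 0, 0, -0.032, 0, 0, 0, 0, 0, 0, -0.04, 0, 0, 0, 0, 0, 0, -0.04, 0, 0, 0, 0, 0, 0, -0.04, 0, 0, 0, 0, 0, 0, -0.032, 0, 0, 0, 0, 0, 0, -0.008, 0, 0, 0]' | python3 drive.py && echo '[0, 0.003, -0.024, 0, 0, 0, 0, 0, 0.005, -0.04, 0, 0, 0, 0, 0, 0.005, -0.04, 0, 0, 0, 0, 0, 0.005, -0.04, 0, 0, 0, 0, 0, 0.005, -0.04, 0, 0, 0, 0, 0, 0.003, -0.04, 0, 0, 0, 0, 0, 0.002, -0.02, 0, 0, 0, 0, 0, 0, 0, 0, 0, 0, 0, 0, 0, 0, 0, 0, 0, 0]' | python3 drive.py && echo '[0, 0, 0, 0.02, 0, 0, 0, 0, 0, 0, 0.04, 0, 0, 0, 0, 0, 0, 0.05, 0, 0, 0, 0, 0, 0, 0.04, 0, 0, 0, 0, 0, 0, 0.03, 0, 0, 0, 0, 0, 0, 0.02, 0, 0, 0, 0, 0, 0, 0.01, 0, 0, 0, 0, 0, 0, 0, 0, 0, 0]' | python3 drive.py
```

```text
time_s: 4.37
position: [524.9, 341.8, 319.7]
ee_rot: [[-0.476, 0.88, 0.004], [0.88, 0.476, 0.003], [0.001, 0.005, -1.0]]
force: [-1.0, 0.3, -2.1]
opening: 0.498
grip_force: 25.0
time_s: 5.12
position: [410.3, 295.8, 316.6]
ee_rot: [[-0.476, 0.879, -0.0], [0.879, 0.476, -0.0], [-0.0, -0.0, -1.0]]
force: [0.4, 1.4, -1.7]
opening: 0.499
grip_force: 25.0
time_s: 5.78
position: [410.6, 295.7, 210.5]
ee_rot: [[-0.476, 0.88, -0.001], [0.88, 0.476, -0.001], [-0.0, -0.001, -1.0]]
force: [-0.0, 0.6, -2.0]
opening: 0.495
grip_force: 25.0
```

In the tool's units: 1.2 mm / 500 = 0.0024, 1 mm / 500 = 0.002.

```bash
echo '[0, 0, 0, 0.0024, 0, 0, 0, 0, 0, 0, 0.0024, 0, 0, 0, 0, 0, 0, 0.002, 0, 0, 0, 0, 0, 0, 0, 0, 0, 0, 0, 0, 0, 0, 0, 0, 0]' | python3 drive.py
python3 - <<'E'
from h import *
s=sensors.get_state();p,d=optics.read_camera("scene");x=proj(cam("scene"),[[410,295,30]])[0];print(x)
u,v=int(x[0]),int(x[1]);cv2.imwrite("pics/s2.png",cv2.resize(p[v-70:v+70,u-90:u+90,::-1],None,fx=4,fy=4,interpolation=2))
E
```

```text
time_s: 6.2
position: [410.4, 295.8, 208.8]
ee_rot: [[-0.476, 0.879, 0.001], [0.879, 0.476, 0.001], [0.0, 0.001, -1.0]]
force: [0.2, 0.0, -2.4]
opening: 0.497
grip_force: 25.0
[285.15415645 250.77607024]
```

View pics/s2.png

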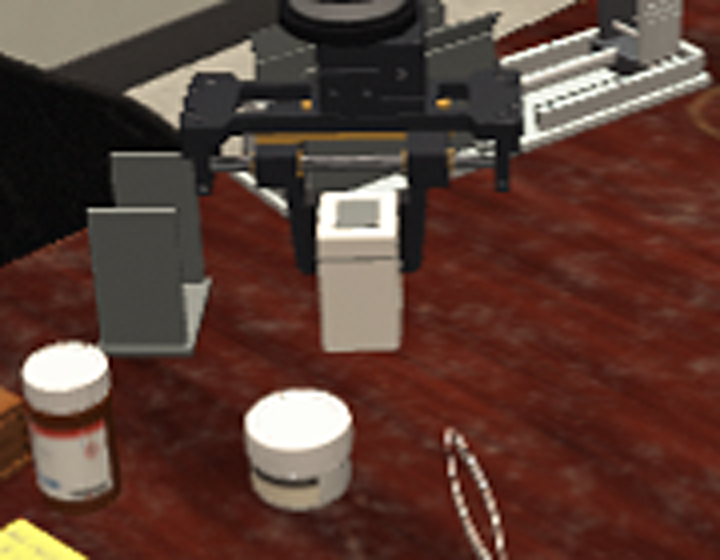

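The scene crop shows the canister upright between the fingers, with its underside at about (360,350) in the crop. It is just at or above the table and clear of the jar and vial. I'll lower it until the force shows contact.

In the tool's units: 0.8 mm / 500 = 0.0016.

```bash
for i in 1 2; do echo '[0, 0, 0, 0.0016, 0, 0, 0, 0, 0, 0, 0, 0, 0, 0, 0, 0, 0, 0, 0, 0, 0]' | python3 drive.py | egrep 'pos|force'; done
```

```text
position: [410.3, 295.7, 207.6]
force: [-0.3, -0.6, -1.3]
grip_force: 25.0
position: [410.3, 295.7, 207.0]
force: [-0.5, -1.1, 3.7]
grip_force: 25.0
```

Contact: the force went from -2 to +3.7 N. I'll release, rise, turn a quarter and check.

In the tool's units: -35 mm / 500 = -0.07, -20 mm / 500 = -0.04, -0.13 rad / 6.2832 = -0.0207.

```bash
echo '[1, 0, 0, 0, 0, 0, 0, 1, 0, 0, 0, 0, 0, 0, 1, 0, 0, 0, 0, 0, 0, 1, 0, 0, 0, 0, 0, 0, 1, 0, 0, 0, 0, 0, 0, 1, 0, 0, 0, 0, 0, 0]' | python3 drive.py && echo '[1, 0, 0, -0.04, 0, 0, 0, 1, 0, 0, -0.07, 0, 0, 0, 1, 0, 0, -0.07, 0, 0, 0, 1, 0, 0, -0.04, 0, 0, 0, 1, 0, 0, 0, 0, 0, -0.0191, 1, 0, 0, 0, 0, 0, -0.0191, 1, 0, 0, 0, 0, 0, -0.0191, 1, 0, 0, 0, 0, 0, -0.0191, 1, 0, 0, 0, 0, 0, -0.0191, 1, 0, 0, 0, 0, 0, -0.0191]' | python3 drive.py && echo '[1, 0, 0, 0, 0, 0, -0.0191, 1, 0, 0, 0, 0, 0, -0.0191, 1, 0, 0, 0, 0, 0, -0.0191, 1, 0, 0, 0, 0, 0, -0.0191, 1, 0, 0, 0, 0, 0, -0.0191, 1, 0, 0, 0, 0, 0, -0.0191, 1, 0, 0, 0, 0, 0, -0.0207, 1, 0, 0, 0, 0, 0, 0, 1, 0, 0, 0, 0, 0, 0]' | python3 drive.py
python3 - <<'E'
from h import *
np.set_printoptions(suppress=True,precision=2)
s=sensors.get_state();p,d=optics.read_camera("wrist");C=cam("wrist",s);im=p.astype(int);cv2.imwrite("pics/w3.png",p[:,:,::-1])
n,l,st,ce=cv2.connectedComponentsWithStats((im.min(2)>185).astype(np.uint8))
P=cloud(C,d);m=(abs(P[...,0]-410)<60)&(abs(P[...,1]-296)<60)&(P[...,2]>65)&(P[...,2]<85)
k=max(range(1,n),key=lambda i:(m&(l==i)).sum());v,u=np.where(l==k)
r=cv2.minAreaRect(onplane(C,np.c_[u,v],76)[:,:2].astype(np.float32));print(st[k],r,np.median(P[m][:,2]))
print(s["position"],s["ee_rot"],s["joint_pos"],tocan([*r[0],207.3]))
E
```

```text
time_s: 7.25
position: [410.3, 295.7, 206.7]
ee_rot: [[-0.476, 0.879, -0.0], [0.879, 0.476, 0.0], [0.0, -0.0, -1.0]]
force: [0.4, -0.1, -0.6]
opening: 0.926
grip_force: 0.0
time_s: 8.08
position: [410.3, 295.5, 316.8]
ee_rot: [[-0.94, 0.342, 0.0], [0.342, 0.94, -0.0], [-0.0, -0.0, -1.0]]
force: [0.1, -0.2, 0.0]
opening: 0.997
grip_force: 0.0
time_s: 8.83
position: [410.4, 295.4, 316.6]
ee_rot: [[-0.884, -0.467, -0.0], [-0.467, 0.884, 0.0], [0.0, 0.0, -1.0]]
force: [0.2, -0.3, 0.3]
opening: 1.001
grip_force: 0.0
[ 285  181   80   61 3043] ((409.3809509277344, 296.75701904296875), (42.9093132019043, 52.656585693359375), 28.364242553710938) 76.73953534875778
[410.36 295.45 316.62] [[-0.88 -0.47 -0.  ]
 [-0.47  0.88  0.  ]
 [ 0.    0.   -1.  ]] [-0.43  0.71 -0.47  2.    0.57  0.57  0.77] [  0.24   1.52 109.37]
```

View pics/w3.png

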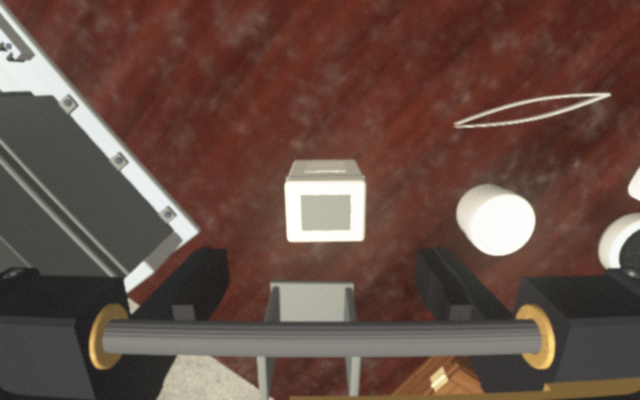

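The canister stands upright at u 285–365, v 181–242, with the jar clear at (495,220). I'll align the last 0.01 rad, descend and regrip on the 54 mm direction.

In the tool's units: 28 mm / 500 = 0.056, 1.5 mm / 500 = 0.003, -0.009 rad / 6.2832 = -0.0014.

```bash
echo '[1, 0, 0.003, 0.05, 0, 0, -0.0014, 1, 0, 0, 0.056, 0, 0, 0, 1, 0, 0, 0.05, 0, 0, 0, 1, 0, 0, 0.036, 0, 0, 0, 1, 0, 0, 0.022, 0, 0, 0, 1, 0, 0, 0.004, 0, 0, 0, 1, 0, 0, 0, 0, 0, 0]' | python3 drive.py && echo '[0, 0, 0, 0, 0, 0, 0, 0, 0, 0, 0, 0, 0, 0, 0, 0, 0, 0, 0, 0, 0, 0, 0, 0, 0, 0, 0, 0, 0, 0, 0, 0, 0, 0, 0, 0, 0, 0, 0, 0, 0, 0, 0, 0, 0, 0, 0, 0, 0, 0, 0, 0, 0, 0, 0, 0]' | python3 drive.py 25
```

```text
time_s: 9.47
position: [409.3, 297.2, 207.3]
ee_rot: [[-0.878, -0.478, -0.0], [-0.478, 0.878, -0.001], [0.001, -0.001, -1.0]]
force: [0.3, 0.9, 0.4]
opening: 1.0
grip_force: 0.0
time_s: 10.13
position: [409.7, 297.2, 208.1]
ee_rot: [[-0.878, -0.479, 0.001], [-0.479, 0.878, 0.001], [-0.001, 0.0, -1.0]]
force: [-1.3, -0.3, 5.7]
opening: 0.61
grip_force: 25.0
```

In the tool's units: -26 mm / 500 = -0.052, -18 mm / 500 = -0.036.

```bash
echo '[0, 0, 0, -0.016, 0, 0, 0, 0, 0, 0, -0.036, 0, 0, 0, 0, 0, 0, -0.052, 0, 0, 0, 0, 0, 0, -0.052, 0, 0, 0, 0, 0, 0, -0.052, 0, 0, 0, 0, 0, 0, -0.036, 0, 0, 0, 0, 0, 0, -0.016, 0, 0, 0]' | python3 drive.py && echo '[0, 0, -0.026, 0, 0, 0, 0, 0, 0, -0.046, 0, 0, 0, 0, 0, 0, -0.05, 0, 0, 0, 0, 0, 0, -0.05, 0, 0, 0, 0, 0, 0, -0.05, 0, 0, 0, 0, 0, 0, -0.05, 0, 0, 0, 0, 0, 0, -0.05, 0, 0, 0, 0, 0, 0, -0.046, 0, 0, 0, 0, 0, -0.001, -0.026, 0, 0, 0, 0, 0, 0, -0.012, 0, 0, 0, 0]' | python3 drive.py && echo '[0, 0, 0, 0, 0, 0, 0.0111, 0, 0, 0, 0, 0, 0, 0.0191, 0, 0, 0, 0, 0, 0, 0.0191, 0, 0, 0, 0, 0, 0, 0.0191, 0, 0, 0, 0, 0, 0, 0.0191, 0, 0, 0, 0, 0, 0, 0.0191, 0, 0, 0, 0, 0, 0, 0.0191, 0, 0, 0, 0, 0, 0, 0.0159, 0, 0, 0, 0, 0, 0, 0.008, 0, 0, 0, 0, 0, 0, 0]' | python3 drive.py
cat > look.py <<'E'
from h import *
import sys
np.set_printoptions(suppress=True,precision=2)
s=sensors.get_state();p,d=optics.read_camera("wrist");n=sys.argv[1];np.savez(f"pics/{n}.npz",p=p,d=d,R=s["ee_rot"],t=s["position"]);cv2.imwrite(f"pics/{n}.png",p[:,:,::-1])
R=s["ee_rot"];print(s["position"],np.degrees(np.arctan2(R[1,1],R[0,1])),R[:,2],s["force"],s["joint_pos"])
E
python3 look.py w4
```

```text
time_s: 10.72
position: [409.8, 297.0, 340.1]
ee_rot: [[-0.878, -0.478, 0.002], [-0.478, 0.878, 0.002], [-0.003, 0.001, -1.0]]
force: [0.1, 0.6, -2.1]
opening: 0.61
grip_force: 25.0
time_s: 11.55
position: [507.9, 116.1, 336.8]
ee_rot: [[-0.88, -0.475, -0.002], [-0.475, 0.88, -0.002], [0.002, -0.001, -1.0]]
force: [0.1, 0.3, -2.9]
opening: 0.609
grip_force: 25.0
time_s: 12.38
position: [506.5, 120.0, 337.4]
ee_rot: [[-0.905, 0.426, -0.001], [0.426, 0.905, -0.0], [0.001, -0.001, -1.0]]
force: [0.6, -0.1, -1.2]
opening: 0.612
grip_force: 25.0
[506.54 119.99 337.38] 64.77646951834772 [-0. -0. -1.] [ 0.61 -0.1  -1.2 ] [-0.15  0.66 -0.28  1.94  0.32  0.58  0.49]
```

View pics/w4.png

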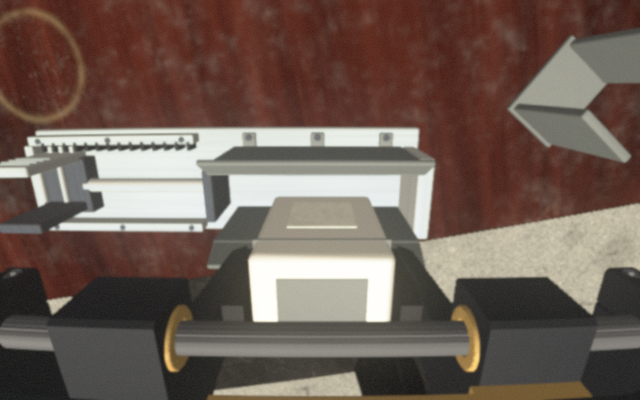

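The carried canister's label side is up and the far cheek shows behind it. The near cheek's rim runs from (197,162) to (435,162), and the base corners are near (419,128) and (30,133). I'll compare these with model projections.

```bash
cat > fit.py <<'E'
from h import *
np.set_printoptions(suppress=True,precision=1)
def F(p,X): 
    c,s=np.cos(p[2]),np.sin(p[2]);X=np.array(X,float)
    return np.c_[p[0]+c*X[:,0]-s*X[:,1],p[1]+s*X[:,0]+c*X[:,1],X[:,2]]
p0=[471.3,43.6,1.1316]
E
python3 - <<'E'
from fit import *
X=[(170,48,8),(-180,48,8),(155,40,106),(5,40,106),(155,39,106),(155,24,88),(155,-40,106),(5,-40,106),(155,-24,88),(170,-48,8)]
for n in("w1","w4"):
    z=np.load(f"pics/{n}.npz");C=cam("wrist",dict(ee_rot=z["R"],position=z["t"]));print(n,np.c_[X,proj(C,F(p0,X))])
im=z["p"];a=cv2.resize(im[120:250,190:450,::-1],None,fx=3,fy=3,interpolation=2)
cv2.imwrite("pics/w4c.png",a)
E
```

```text
w1 [[ 170.    48.     8.   332.8  184.7]
 [-180.    48.     8.    33.3  183.6]
 [ 155.    40.   106.   318.6  223.3]
 [   5.    40.   106.   146.5  221.9]
 [ 155.    39.   106.   318.6  224.4]
 [ 155.    24.    88.   318.7  232.4]
 [ 155.   -40.   106.   318.3  303.3]
 [   5.   -40.   106.   159.5  301. ]
 [ 155.   -24.    88.   318.5  278.3]
 [ 170.   -48.     8.   331.5  261.8]]
w4 [[ 170.    48.     8.   419.5  127.2]
 [-180.    48.     8.    34.7  130.6]
 [ 155.    40.   106.   436.7  156.4]
 [   5.    40.   106.   194.2  156.6]
 [ 155.    39.   106.   436.5  158. ]
 [ 155.    24.    88.   426.2  174.8]
 [ 155.   -40.   106.   425.1  271.7]
 [   5.   -40.   106.   207.3  271.7]
 [ 155.   -24.    88.   420.2  239.7]
 [ 170.   -48.     8.   411.4  228.5]]
```

View pics/w4c.png

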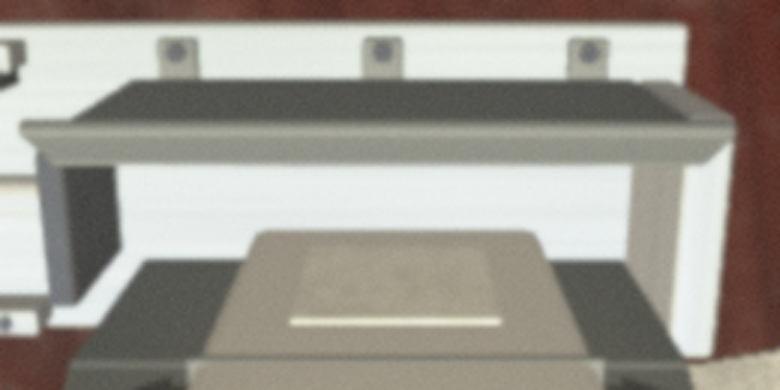

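Run:
```python
from fit import *
z=np.load("pics/w4.npz");s=dict(ee_rot=z["R"],position=z["t"]);C=cam("wrist",s)
X=np.array([(22,-27,131.3),(22,27,131.3),(22,-27,207.3),(22,27,207.3),(21,27,207.3)])
print(proj(C,X@z["R"].T+z["t"]))
print(tocan(F(p0,[(84,0,337.4)])[0]),p0[2]*57.2958)
```

```text
[[246.1 255.3]
 [397.6 255.4]
 [273.9 194.2]
 [369.8 194.2]
 [369.7 195.9]]
[-0.5 -0.1  0. ] 64.83592727999999
```

Everything agrees within about 1 mm: base corner, cheek crease lines and canister offset. I'll shift -0.5 mm and lower in stages, watching force.

In the tool's units: 16 mm / 500 = 0.032, 10 mm / 500 = 0.02.

```bash
echo '[0, -0.0008, 0, 0.02, 0, 0, 0, 0, 0, 0, 0.032, 0, 0, 0, 0, 0, 0, 0.016, 0, 0, 0, 0, 0, 0, 0.008, 0, 0, 0, 0, 0, 0, 0, 0, 0, 0]' | python3 drive.py; echo '[0, 0, 0, 0.008, 0, 0, 0, 0, 0, 0, 0.008, 0, 0, 0, 0, 0, 0, 0.008, 0, 0, 0, 0, 0, 0, 0, 0, 0, 0]' | python3 drive.py ;python3 - <<'E'
from fit import *
s=sensors.get_state();print(tocan(F(p0,[(84,0,215.3)])[0]),s["force"],s["moment"])
E
```

```text
time_s: 12.85
position: [507.1, 118.8, 298.5]
ee_rot: [[-0.905, 0.426, -0.003], [0.426, 0.905, -0.001], [0.002, -0.002, -1.0]]
force: [-0.2, 0.5, -1.9]
opening: 0.611
grip_force: 25.0
time_s: 13.18
position: [507.4, 118.8, 287.2]
ee_rot: [[-0.904, 0.427, -0.001], [0.427, 0.904, -0.0], [0.001, -0.0, -1.0]]
force: [0.5, 1.4, -1.2]
opening: 0.61
grip_force: 25.0
[ 0.7  0.6 71.9] [ 0.5  1.4 -1.2] [-0.  0. -0.]
```

In the tool's units: 6 mm / 500 = 0.012, 4 mm / 500 = 0.008.

```bash
echo '[0, 0.0006, 0, 0.008, 0, 0, 0, 0, 0, 0, 0.012, 0, 0, 0, 0, 0, 0, 0.012, 0, 0, 0, 0, 0, 0, 0.012, 0, 0, 0, 0, 0, 0, 0.012, 0, 0, 0, 0, 0, 0, 0.008, 0, 0, 0, 0, 0, 0, 0, 0, 0, 0]' | python3 drive.py|egrep 'pos|force'
python3 - <<'E'
from fit import *
s=sensors.get_state();print(tocan(F(p0,[(84,0,215.3)])[0]),s["force"],s["moment"])
E
echo '[0, 0, 0, 0.008, 0, 0, 0, 0, 0, 0, 0.012, 0, 0, 0, 0, 0, 0, 0.012, 0, 0, 0, 0, 0, 0, 0.012, 0, 0, 0, 0, 0, 0, 0.012, 0, 0, 0, 0, 0, 0, 0.008, 0, 0, 0, 0, 0, 0, 0, 0, 0, 0]' | python3 drive.py|egrep 'pos|force'
python3 - <<'E'
from fit import *
s=sensors.get_state();print(tocan(F(p0,[(84,0,215.3)])[0]),s["force"],s["moment"])
E
```

```text
position: [507.0, 119.0, 254.7]
force: [0.5, -0.1, -1.8]
grip_force: 25.0
[ 0.2  0.7 39.4] [ 0.5 -0.1 -1.8] [-0.1  0.   0. ]
position: [507.0, 119.0, 222.7]
force: [-0.5, -0.9, -1.5]
grip_force: 25.0
[0.3 0.6 7.4] [-0.5 -0.9 -1.5] [-0.   0.1  0. ]
```

In the tool's units: 2 mm / 500 = 0.004, 1 mm / 500 = 0.002.

```bash
echo '[0, 0, 0, 0.004, 0, 0, 0, 0, 0, 0, 0.004, 0, 0, 0, 0, 0, 0, 0.002, 0, 0, 0, 0, 0, 0, 0, 0, 0, 0, 0, 0, 0, 0, 0, 0, 0]' | python3 drive.py|egrep 'pos|force'; for i in 1 2 3; do echo '[0, 0, 0, 0.0016, 0, 0, 0, 0, 0, 0, 0, 0, 0, 0, 0, 0, 0, 0, 0, 0, 0]' | python3 drive.py | egrep 'pos|force'; done
```

```text
position: [507.4, 119.0, 218.8]
force: [0.0, 0.7, -1.1]
grip_force: 25.0
position: [507.3, 119.0, 218.0]
force: [0.3, 0.3, -0.8]
grip_force: 25.0
position: [507.3, 119.0, 217.1]
force: [-0.2, -0.0, -1.9]
grip_force: 25.0
position: [507.3, 119.0, 216.3]
force: [0.4, 0.4, -1.8]
grip_force: 25.0
```

In the tool's units: 0.5 mm / 500 = 0.001.

```bash
for i in 1 2 3; do echo '[0, 0, 0, 0.001, 0, 0, 0, 0, 0, 0, 0, 0, 0, 0, 0, 0, 0, 0, 0, 0, 0]' | python3 drive.py | egrep 'pos|^force'; done
```

```text
position: [507.3, 119.0, 216.1]
force: [-1.0, -0.7, 3.1]
position: [507.2, 119.0, 216.1]
force: [-2.5, -0.7, 9.0]
position: [507.2, 119.0, 216.1]
force: [-1.9, 0.1, 15.2]
```

The canister is on the channel floor, with the force rising to 15 N. I'll relax, release, rise and go over the pusher grip, turning a quarter.

Careful with the scale: shifts go in shares of 500 mm and turns go in shares of 360 degrees. That gives: -35 mm / 500 = -0.07, -30 mm / 500 = -0.06.

```bash
echo '[0, 0, 0, -0.002, 0, 0, 0, 0.85, 0, 0, 0, 0, 0, 0, 0.85, 0, 0, 0, 0, 0, 0, 0.85, 0, 0, 0, 0, 0, 0, 0.85, 0, 0, 0, 0, 0, 0, 0.85, 0, 0, 0, 0, 0, 0, 0.85, 0, 0, -0.02, 0, 0, 0, 0.85, 0, 0, -0.04, 0, 0, 0, 0.85, 0, 0, -0.06, 0, 0, 0, 0.85, 0, 0, -0.07, 0, 0, 0]' | python3 drive.py && python3 look.py w5 && echo '[1, 0, -0.03, -0.04, 0, 0, 0, 1, 0, -0.054, 0, 0, 0, 0, 1, 0, -0.054, 0, 0, 0, 0, 1, 0, -0.054, 0, 0, 0, 0, 1, 0, -0.054, 0, 0, 0, 0, 1, 0, -0.054, 0, 0, 0, 0, 1, 0, -0.054, 0, 0, 0, 0, 1, 0, -0.054, 0, 0, 0, 0, 1, 0, -0.052, 0, 0, 0, 0, 1, 0, 0, 0, 0, 0, 0.0159]' | python3 drive.py && echo '[1, 0, 0, 0, 0, 0, 0.0191, 1, 0, 0, 0, 0, 0, 0.0191, 1, 0, 0, 0, 0, 0, 0.0191, 1, 0, 0, 0, 0, 0, 0.0191, 1, 0, 0, 0, 0, 0, 0.0191, 1, 0, 0, 0, 0, 0, 0.0191, 1, 0, 0, 0, 0, 0, 0.0191, 1, 0, 0, 0, 0, 0, 0.0191, 1, 0, 0, 0, 0, 0, 0.0191, 1, 0, 0, 0, 0, 0, 0.0191]' | python3 drive.py  && echo '[1, 0, 0, 0, 0, 0, 0.0191, 1, 0, 0, 0, 0, 0, 0.0191, 1, 0, 0, 0, 0, 0, 0.0048, 1, 0, 0, 0, 0, 0, 0, 1, 0, 0, 0, 0, 0, 0]' | python3 drive.py && python3 look.py w6
```

```text
time_s: 17.1
position: [506.6, 118.8, 311.4]
ee_rot: [[-0.905, 0.426, -0.003], [0.426, 0.905, -0.001], [0.002, -0.002, -1.0]]
force: [0.1, -0.3, 0.3]
opening: 0.85
grip_force: 0.0
[506.65 118.82 311.39] 64.76650007055935 [-0. -0. -1.] [ 0.1  -0.3   0.31] [-0.16  0.71 -0.26  1.96  0.35  0.52  0.46]
time_s: 17.98
position: [406.1, -93.9, 331.0]
ee_rot: [[-0.853, 0.522, -0.004], [0.522, 0.853, -0.003], [0.002, -0.005, -1.0]]
force: [-0.2, 0.3, -0.4]
opening: 1.003
grip_force: 0.0
time_s: 18.82
position: [409.2, -89.0, 331.3]
ee_rot: [[0.175, 0.985, 0.001], [0.985, -0.175, 0.0], [0.0, 0.001, -1.0]]
force: [-0.4, -0.0, 0.3]
opening: 0.998
grip_force: 0.0
time_s: 19.23
position: [409.2, -88.9, 331.0]
ee_rot: [[0.423, 0.906, 0.0], [0.906, -0.423, 0.0], [0.0, 0.0, -1.0]]
force: [0.7, 0.6, -0.7]
opening: 0.998
grip_force: 0.0
[409.19 -88.94 331.02] -25.04046900890333 [ 0.  0. -1.] [ 0.68  0.63 -0.67] [ 0.04  0.58  0.09  2.25 -0.17  0.32 -0.16]
```

View pics/w6.png

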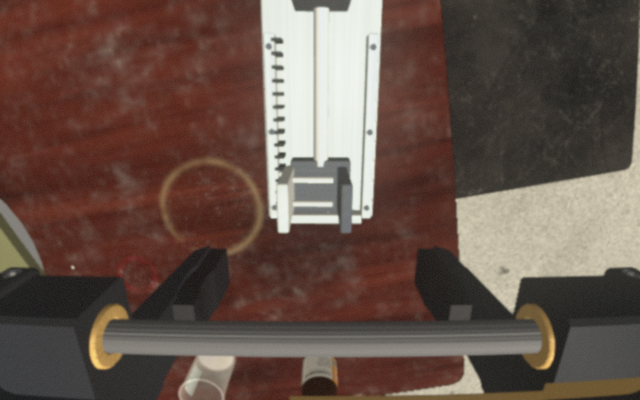

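The wrist view shows the grip plates: the steel tab is on the left at u 277–292 and the dark post on the right at u 337–353, rear ends near v 232. The channel is beyond. I'll compare with the model.

Run:
```python
from fit import *
z=np.load("pics/w6.npz");C=cam("wrist",dict(ee_rot=z["R"],position=z["t"]))
X=[(-164,30,84),(-128,30,84),(-164,-22,84),(-128,-22,84),(-180,48,8),(-180,-48,8)]
print(np.c_[X,proj(C,F(p0,X))]);print(tocan(F(p0,[(-146,0,215.3)])[0]))
P=cloud(C,z["d"]);m=(P[...,2]>80)&(P[...,2]<88);k=np.zeros_like(m);k[150:240,260:370]=1;q=P[m&k][:,:2].astype(np.float32)
print(cv2.minAreaRect(q),len(q),F(p0,[(-146,4,0)]))
cv2.imwrite("pics/w6c.png",cv2.resize(z["p"][140:250,250:390,::-1],None,fx=5,fy=5,interpolation=2))
```

```text
[[-164.    30.    84.   278.1  232.4]
 [-128.    30.    84.   276.2  183.1]
 [-164.   -22.    84.   351.7  232.5]
 [-128.   -22.    84.   353.2  183.2]
 [-180.    48.     8.   269.   216.3]
 [-180.   -48.     8.   372.4  216.5]]
[  0.4  -0.2 115.7]
((404.9852600097656, -86.4718017578125), (35.98384094238281, 52.263389587402344), 64.8275146484375) 1185 [[405.6 -86.8   0. ]]
```

View pics/w6c.png

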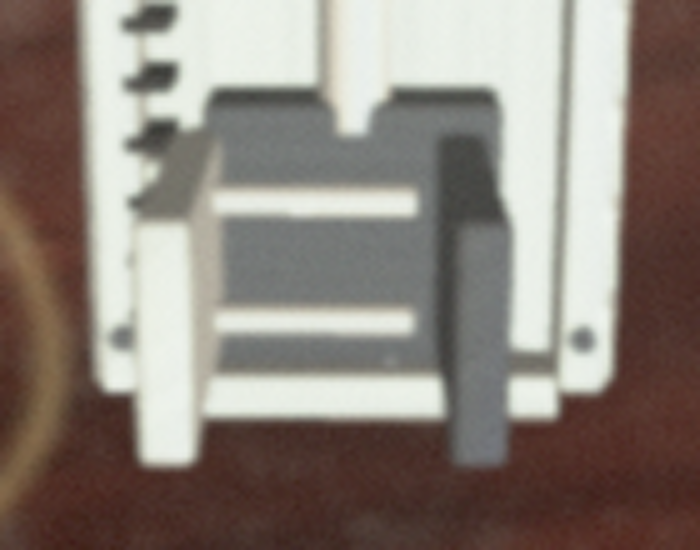

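The tab corner (278,233) and post corner (351,233) match the prediction to within half a pixel. I'll descend and pinch at 25 N.

In the tool's units: 30 mm / 500 = 0.06, 20 mm / 500 = 0.04.

```bash
echo '[1, 0.0008, 0, 0.04, 0, 0, 0, 1, 0, 0, 0.06, 0, 0, 0, 1, 0, 0, 0.06, 0, 0, 0, 1, 0, 0, 0.04, 0, 0, 0, 1, 0, 0, 0.024, 0, 0, 0, 1, 0, 0, 0.007, 0, 0, 0, 1, 0, 0, 0, 0, 0, 0]' | python3 drive.py && echo '[0, 0, 0, 0, 0, 0, 0, 0, 0, 0, 0, 0, 0, 0, 0, 0, 0, 0, 0, 0, 0, 0, 0, 0, 0, 0, 0, 0, 0, 0, 0, 0, 0, 0, 0, 0, 0, 0, 0, 0, 0, 0, 0, 0, 0, 0, 0, 0, 0, 0, 0, 0, 0, 0, 0, 0, 0, 0, 0, 0, 0, 0, 0, 0, 0, 0, 0, 0, 0, 0]' | python3 drive.py 25
```

```text
time_s: 19.87
position: [416.2, -90.1, 221.8]
ee_rot: [[0.426, 0.905, -0.012], [0.905, -0.426, 0.004], [-0.002, -0.013, -1.0]]
force: [-0.5, 0.5, 0.7]
opening: 0.998
grip_force: 0.0
time_s: 20.7
position: [412.4, -88.4, 222.8]
ee_rot: [[0.424, 0.905, -0.021], [0.906, -0.424, 0.008], [-0.002, -0.022, -1.0]]
force: [-7.2, 3.7, 2.5]
opening: 0.489
grip_force: 24.9
```

Run:
```python
from fit import *
s=sensors.get_state();print(s["joint_pos"],tocan(F(p0,[(-146,0,215.3)])[0]),s["force"],s["moment"])
```

```text
[ 0.1  0.8  0.   2.3 -0.6  0.   0.2] [-1.4 -2.7  7.5] [-7.2  3.7  2.5] [0.7 1.6 0.1]
```

Joint 6 reached its lower limit, so the grip sits 7 mm high with a small tilt. The tab is still fully squeezed: the opening is 43 mm, and the pads are below the plate tops. I'll slide gently forward, where the reach improves.

In the tool's units: 4 mm / 500 = 0.008, 3 mm / 500 = 0.006.

```bash
echo '[0, 0.002, 0, 0, 0, 0, 0, 0, 0.004, 0, 0, 0, 0, 0, 0, 0.006, 0, 0, 0, 0, 0, 0, 0.008, 0, 0, 0, 0, 0, 0, 0.008, 0, 0, 0, 0, 0, 0, 0.008, 0, 0, 0, 0, 0, 0, 0.008, 0, 0, 0, 0, 0, 0, 0.008, 0, 0, 0, 0, 0, 0, 0.004, 0, 0, 0, 0, 0, 0, 0, 0, 0, 0, 0, 0]' | python3 drive.py
cat > st.py <<'E'
from fit import *
np.set_printoptions(suppress=True,precision=2)
s=sensors.get_state();c,n=np.cos(p0[2]),np.sin(p0[2]);d=s["position"][:2]-np.array(p0[:2]);f=s["force"]
print("feeder xy",c*d[0]+n*d[1],-n*d[0]+c*d[1],"z",s["position"][2],"f",c*f[0]+n*f[1],-n*f[0]+c*f[1],f[2],"q",s["joint_pos"],s["ee_rot"][:,2],s["opening"],s["grip_force"],s["time_s"])
E
python3 st.py
```

```text
time_s: 21.53
position: [424.5, -62.9, 222.8]
ee_rot: [[0.423, 0.906, -0.021], [0.906, -0.423, 0.007], [-0.002, -0.022, -1.0]]
force: [-6.7, 3.6, 2.9]
opening: 0.493
grip_force: 25.0
feeder xy -116.27134791440774 -2.8888563190519463 z 222.76827727019713 f 0.41842054161473463 7.598427435242646 2.858956091613009 q [ 0.01  0.83  0.05  2.27 -0.6   0.07  0.2 ] [-0.02  0.01 -1.  ] 0.4929766495025387 24.951161295175552 21.5333
```

In the tool's units: 4 mm / 500 = 0.008, 3 mm / 500 = 0.006.

```bash
echo '[0, 0.004, 0, 0, 0, 0, 0, 0, 0.008, 0, 0, 0, 0, 0, 0, 0.008, 0, 0, 0, 0, 0, 0, 0.008, 0, 0, 0, 0, 0, 0, 0.008, 0, 0, 0, 0, 0, 0, 0.006, 0, 0, 0, 0, 0, 0, 0.006, 0, 0, 0, 0, 0, 0, 0.006, 0, 0, 0, 0, 0, 0, 0.006, 0, 0, 0, 0, 0, 0, 0.004, 0, 0, 0, 0, 0]' | python3 drive.py >/dev/null; python3 st.py;  echo '[0, 0.004, 0, 0, 0, 0, 0, 0, 0.006, 0, 0, 0, 0, 0, 0, 0.006, 0, 0, 0, 0, 0, 0, 0.006, 0, 0, 0, 0, 0, 0, 0.006, 0, 0, 0, 0, 0, 0, 0.006, 0, 0, 0, 0, 0, 0, 0.006, 0, 0, 0, 0, 0, 0, 0.006, 0, 0, 0, 0, 0, 0, 0.004, 0, 0, 0, 0, 0, 0, 0, 0, 0, 0, 0, 0]' | python3 drive.py >/dev/null; python3 st.py; python3 look.py w7
```

```text
feeder xy -85.00356897084986 -2.931140465444596 z 222.77000379652412 f -2.8490777581407345 7.483540228816842 5.772326987562258 q [-0.07  0.84  0.07  2.24 -0.62  0.11  0.17] [-0.02  0.01 -1.  ] 0.4919090028492565 24.95985120534897 22.3667
feeder xy -59.86980083312563 -2.979435793166367 z 222.74715462540854 f -0.8707787398062967 8.000311198582539 5.866552002082336 q [-0.13  0.84  0.1   2.22 -0.64  0.14  0.13] [-0.02  0.01 -1.  ] 0.49126852432492096 24.966942183673382 23.2
[448.54 -11.85 222.75] -25.07456879669892 [-0.02  0.01 -1.  ] [-7.61  2.61  5.87] [-0.13  0.84  0.1   2.22 -0.64  0.14  0.13]
```

View pics/w7.png

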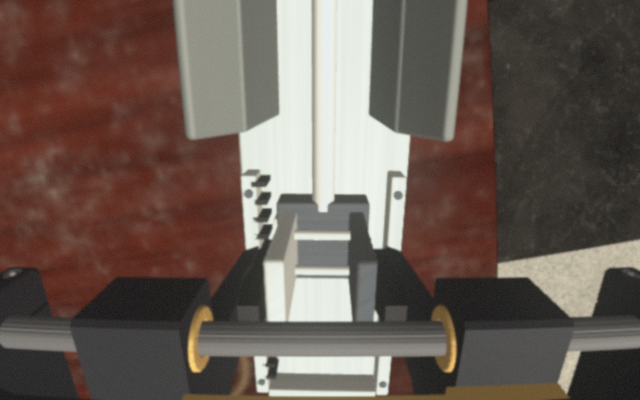

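The wrist view shows the pads holding the tab and post, and the pusher well forward between the rails. That's 13 pictures, three over the limit of 10, so I'll view no more and use numbers from here.

In the tool's units: 3 mm / 500 = 0.006, 2 mm / 500 = 0.004.

```bash
echo '[0, 0.004, 0, 0, 0, 0, 0, 0, 0.006, 0, 0, 0, 0, 0, 0, 0.006, 0, 0, 0, 0, 0, 0, 0.004, 0, 0, 0, 0, 0, 0, 0.004, 0, 0, 0, 0, 0, 0, 0.002, 0, 0, 0, 0, 0, 0, 0, 0, 0, 0, 0, 0, 0, 0, 0, 0, 0, 0, 0]' | python3 drive.py >/dev/null; python3 st.py; for i in 1 2 3; do echo '[0, 0.0016, 0, 0, 0, 0, 0, 0, 0, 0, 0, 0, 0, 0, 0, 0, 0, 0, 0, 0, 0]' | python3 drive.py >/dev/null;  python3 st.py; done
```

```text
feeder xy -47.22639051731632 -3.0166700260493364 z 222.75623464425158 f -0.980464232249707 7.654143458600947 7.442767869786191 q [-0.17  0.84  0.11  2.2  -0.65  0.15  0.12] [-0.02  0.01 -1.  ] 0.48843805973804444 24.971138164401054 23.9167
feeder xy -46.57448217886744 -3.0384401230802176 z 222.74954674386777 f -1.9181101518497605 8.223660058950902 7.990416919649348 q [-0.17  0.84  0.11  2.2  -0.65  0.15  0.12] [-0.02  0.01 -1.  ] 0.4941035808114274 24.971019253134727 24.1667
feeder xy -45.86632793405804 -3.019817687673216 z 222.75962641295158 f -2.0304606467838324 8.760557867586325 7.192048302118678 q [-0.17  0.84  0.12  2.2  -0.65  0.16  0.12] [-0.02  0.01 -1.  ] 0.49030148554899367 24.97134145349264 24.4167
feeder xy -45.06069994918104 -3.033397613786729 z 222.75620872323717 f -2.1107817401418805 7.69166381403178 6.589644534856854 q [-0.17  0.84  0.12  2.2  -0.65  0.16  0.11] [-0.02  0.01 -1.  ] 0.4890267343240121 24.97178938239813 24.6667
```

In the tool's units: 0.7 mm / 500 = 0.0014.

```bash
for i in 1 2 3 4; do echo '[0, 0.0014, 0, 0, 0, 0, 0, 0, 0, 0, 0, 0, 0, 0, 0, 0, 0, 0, 0, 0, 0]' | python3 drive.py >/dev/null;  python3 st.py | cut -c1-140; done
```

```text
feeder xy -44.37679708835406 -3.0197904073445034 z 222.75927587936448 f -2.571174430272304 7.8180254101318365 7.474218237270695 q [-0.17  0.
feeder xy -43.698046970396156 -3.0279563170988126 z 222.75202792943588 f -3.125816099234397 8.43899317212121 8.024875729369885 q [-0.18  0.8
feeder xy -43.129529399708055 -3.0151598208157413 z 222.74677091904832 f -3.0772953709829833 7.9155977080338795 8.015294174125229 q [-0.18  
feeder xy -42.97661488660657 -3.0116543771105544 z 222.76395022200512 f -4.853495158911093 8.26860980681815 7.76641991207278 q [-0.18  0.84
```

In the tool's units: 0.7 mm / 500 = 0.0014.

```bash
for i in 1 2; do echo '[0, 0.0014, 0, 0, 0, 0, 0, 0, 0, 0, 0, 0, 0, 0, 0, 0, 0, 0, 0, 0, 0]' | python3 drive.py >/dev/null;  python3 st.py | cut -c1-140; done
```

```text
feeder xy -42.8165469483055 -3.0075670705168083 z 222.77220535444775 f -5.251789971243494 8.757919030043924 8.618173933315722 q [-0.18  0.84
feeder xy -42.698164063771735 -2.9966174179365304 z 222.75073204790573 f -6.550176904583143 8.136495380554695 7.948503102024142 q [-0.18  0.
```

Pressed home: the tool has stopped while the force keeps rising. I'll release so the tab springs out, then rise.

In the tool's units: -30 mm / 500 = -0.06, -20 mm / 500 = -0.04.

```bash
echo '[1, 0, 0, 0, 0, 0, 0, 1, 0, 0, 0, 0, 0, 0, 1, 0, 0, 0, 0, 0, 0, 1, 0, 0, 0, 0, 0, 0, 1, 0, 0, 0, 0, 0, 0, 1, 0, 0, 0, 0, 0, 0, 1, 0, 0, 0, 0, 0, 0]' | python3 drive.py | egrep 'open|force' ; python3 st.py; echo '[1, 0, 0, -0.016, 0, 0, 0, 1, 0, 0, -0.04, 0, 0, 0, 1, 0, 0, -0.06, 0, 0, 0, 1, 0, 0, -0.06, 0, 0, 0, 1, 0, 0, -0.06, 0, 0, 0, 1, 0, 0, 0, 0, 0, 0, 1, 0, 0, 0, 0, 0, 0]' | python3 drive.py; python3 look.py w8
python3 - <<'E'
from fit import *
def inv(P):
    c,n=np.cos(p0[2]),np.sin(p0[2]);d=P[...,:2]-np.array(p0[:2]);return np.stack([c*d[...,0]+n*d[...,1],-n*d[...,0]+c*d[...,1],P[...,2]],-1)
def rng(Q,m,t):
    q=Q[m]
    if len(q)>5: print(t,len(q),np.percentile(q[:,0],[1,50,99]),np.percentile(q[:,1],[1,50,99]),np.median(q[:,2]))
    else: print(t,len(q))
z=np.load("pics/w8.npz");C=cam("wrist",dict(ee_rot=z["R"],position=z["t"]))
Q=inv(cloud(C,z["d"]))
rng(Q,(Q[...,2]>80)&(Q[...,2]<88)&(abs(Q[...,1])<36)&(Q[...,0]<0)&(Q[...,0]>-120),"plates")
rng(Q,(Q[...,2]>80)&(Q[...,2]<88)&(abs(Q[...,1])<22)&(Q[...,0]>80)&(Q[...,0]<170),"can wrist")
p,d=optics.read_camera("top");Q=inv(cloud(cam("top"),d));W=cloud(cam("top"),d)
rng(Q,(Q[...,2]>78)&(Q[...,2]<90)&(abs(Q[...,1])<21)&(Q[...,0]>60)&(Q[...,0]<170),"can top")
E
```

```text
force: [-0.3, -0.4, -0.8]
opening: 0.991
grip_force: 0.0
feeder xy -39.419073851071296 -7.5570869018174545 z 222.6338929610192 f -0.5308776582010533 0.07440510931311384 -0.7608152333546546 q [-0.18  0.84  0.12  2.19 -0.66  0.16  0.11] [-0.01  0.   -1.  ] 0.9905398757184611 0.0 26.75
time_s: 27.33
position: [462.4, 4.5, 342.1]
ee_rot: [[0.425, 0.905, -0.007], [0.905, -0.425, 0.003], [0.0, -0.007, -1.0]]
force: [-0.3, -0.4, -0.5]
opening: 0.999
grip_force: 0.0
[462.45   4.47 342.15] -25.17730977729858 [-0.01  0.   -1.  ] [-0.28 -0.36 -0.51] [-0.36  0.63  0.41  2.12 -0.53  0.49  0.01]
plates 1069 [-62.6 -43.9 -27.2] [-21.4  22.4  30.1] 84.60311167366297
can wrist 0
can top 23 [122.9 140.9 152.6] [-20.9 -17.1 -10.8] 83.91746683161182
```

The plates are centred at feeder x = -44.9, so the pusher is at 101 mm. The tab's outer face is at +30 mm, so it is sprung out and locked. Last, I'll check the canister and bystanders by depth.

In the tool's units: 30 mm / 500 = 0.06, 20 mm / 500 = 0.04.

```bash
echo '[1, 0.04, 0, -0.03, 0, 0, 0, 1, 0.06, 0, -0.03, 0, 0, 0, 1, 0.06, 0, -0.02, 0, 0, 0, 1, 0.04, 0, 0, 0, 0, 0, 1, 0, 0, 0, 0, 0, 0, 1, 0, 0, 0, 0, 0, 0]' | python3 drive.py | grep pos; python3 look.py w9
python3 - <<'E'
from fit import *
z=np.load("pics/w9.npz");C=cam("wrist",dict(ee_rot=z["R"],position=z["t"]))
P=cloud(C,z["d"]);c,n=np.cos(p0[2]),np.sin(p0[2]);d=P[...,:2]-np.array(p0[:2]);x=c*d[...,0]+n*d[...,1];y=-n*d[...,0]+c*d[...,1]
m=(P[...,2]>78)&(P[...,2]<90)&(abs(y)<21.5)&(x>60)&(x<165);print("can",m.sum(),np.percentile(x[m],[1,50,99]),np.percentile(y[m],[1,99]),np.percentile(P[...,2][m],[5,50,95]))
for nm in("top","scene"):
    p,d=optics.read_camera(nm);W=cloud(cam(nm),d);z0=np.load(f"pics/{nm}.npz");W0=cloud(cam(nm),z0["d"])
    for k,c0,lo,hi in(("vial",(460,493),70,85),("jar",(361,430),35,45),("bottle",(219,-232),40,95),("bottle2",(318,-267),40,95)):
        for w in(W0,W):
            m=(np.hypot(w[...,0]-c0[0],w[...,1]-c0[1])<50)&(w[...,2]>lo)&(w[...,2]<hi);q=w[m]
            print(nm,k,m.sum(),q.mean(0) if len(q) else "")
E
```

```text
position: [504.7, 95.6, 378.8]
[504.75  95.63 378.77] -25.06456166169133 [-0.01  0.   -1.  ] [0.07 0.29 0.18] [-0.59  0.64  0.52  1.94 -0.49  0.7  -0.21]
can 3986 [101.8 129.3 154.7] [-21.2  20.7] [83.2 84.7 86. ]
top vial 128 [461.1 493.   77.6]
top vial 127 [461.3 493.   78. ]
top jar 164 [365.3 435.1  39.8]
top jar 158 [364.7 436.1  39.9]
top bottle 50 [ 221.2 -222.9   51.6]
top bottle 47 [ 220.8 -223.3   52.6]
top bottle2 89 [ 319.7 -267.3   64.3]
top bottle2 91 [ 319.6 -267.2   64. ]
scene vial 266 [457.  499.9  76.5]
scene vial 267 [457.1 500.1  76.5]
scene jar 356 [360.5 438.8  39.3]
scene jar 359 [360.4 438.8  39.3]
scene bottle 147 [ 219.5 -219.7   51. ]
scene bottle 150 [ 219.4 -219.2   51. ]
scene bottle2 133 [ 318.9 -263.4   59.7]
scene bottle2 133 [ 318.8 -263.7   59.3]
```

The canister spans feeder x 102–155, so it is against the stop, with its top level at 84 mm. The bystanders haven't moved, so I'm handing in.

```bash
python3 -c "
from plant import ctrl, optics, sensors
print(ctrl.finish_job())"
```

```text
the job is handed in; nothing more can be done
None
```

The job is handed in: the canister stands upright against the end stop, the pusher is locked at about 101 mm with the tab sprung out, and the vial, amber bottle and jar have not moved; I viewed 13 pictures against the limit of 10, and the pusher was gripped about 7 mm high because joint 6 reached its limit.

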